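# Put the long-bladed scraper away in its slotted block

## Robot

A 6-joint arm with a two-finger parallel gripper is mounted at the origin on a cart in front of the work surface, level with it; the furniture and walls round the work are solid. World frame = base frame: x ahead of the robot, y to its left, z up, the work surface at z = 0. Lengths are in m, angles in degrees, forces in N, time in s.
With the tool pointing down it reaches from about 0.3 to 0.75 m from the base axis. Payload 8.5 kg.
Tool frame: the origin (TCP) lies at the very end of the fingers, on their centre line; the grasp point (between the pads) lies 19 mm behind it; z points along the fingers, y is the line along which they close (so a half turn about z gives the same grasp; the last joint's range is limited). The gripper opens to 85 mm and grips with 20 to 120 N. Pads are 22 mm wide; open, the fingers measure 114 mm over their backs; the gripper's body (76 mm by 85 mm) begins 54 mm behind the grasp point. The pads swing forward as they close: fully open they stand 13 mm farther back than shut.
Start: joints at [58.195, 21.807, 74.336, -0, 83.858, -12.336], TCP at [0.183, 0.519, 0.206] pointing down, gripper open.
Joint ranges: [-178.18, 178.18], [-50.72, 133.34], [12.68, 142.11], [-81.47, 261.47], [9.98, 163.14], [-165.26, 165.26]. Speed limits (degrees/s): [136.94, 136.94, 180, 180, 180, 180].

## Interface

Orientations are given as a 3x3 rotation matrix whose columns are the frame's x, y, z axes.
In Python, from rig import observe, cams, ticket gives the robot as it stands.
- The arm moves only by the tool move_arm, never from a script. Its arguments are lists of equal length, an entry for each row: "jaw": the finger opening in cm, from 0 to 8.54; "dp": the shift along the tool's x, y, z in cm, a list of three; "turn": the turn, a rotation vector about the tool's x, y, z in rad, a list of three. In form: {"jaw": [jaw, ...], "dp": [[tx, ty, tz], ...], "turn": [[wx, wy, wz], ...]}. A call has 1 to 12 rows; each row shifts and turns the commanded pose from where the row before left it, along the tool's axes as they then stand; what a row does not reach is not made up. A row lasts 1/12 s, in which the tool goes at most 41.7 mm and 7.16 degrees, less where a joint would pass 70% of its speed; a pose out of reach is approached as far as the arm can. A call is refused whole if a number of a shift passes 4.17 or a number of a turn 0.125, either way. A call with a gripper value outside its range is refused whole. The fingers move at their own pace and stop on an object; "force" is the grip in N (left out, the last holds). Time passes only in rows, so rows that do not move let the fingers close. It gives the time, the measured TCP pose, the force, the opening and the grip force at its end, in the units of the state.
- observe(): the state, without advancing time (a new reading comes with each control period).
- cams.get_image(name): name is "scene" or "top" or "wrist"; returns (picture, depth): 420x560x3 uint8, red, green, blue; 420x560 float32, m along the optical axis (not along the pixel's ray), 0 where there is no reading.
- cams.calibration(name): a dict with "vertical_fov" (degrees; the focal length in pixels is half the picture's height over the tangent of half this angle, whatever the lens; pixels are square), "cx", "cy" (the principal point, pixels), "view" (4x4, takes a point from world to camera coordinates); the wrist camera has in their place "tool_from_camera" (4x4, takes a point from camera to tool coordinates, whose origin is the TCP and whose axes are the flange's). Camera axes: x right, y up, looking along -z (the intrinsics and any distortion apply to the point x, -y, -z); pixel columns grow to the right and rows downward; lengths in m; the calibration is good to about 2 mm. A picture is of the moment at which its call begins: read the wrist's pose just before it. calibration takes no time and is no camera call.
- ticket.close_job(): hands the job in; it is judged then, once.
Trained networks look in the newest picture that a camera, given by its name, has taken for a name from the list of things; names that differ only in an ending like _2 or _b are one class to them, and where a whole thing is asked for, a point or a joint stands for the part that bears it (a point fixed in the world has none). Each returns a list of dicts, best first, with "p" (0 to 1); they miss things now and then, are a little off and sometimes report something else, mostly with a low value. They report only what shows in the picture. A call takes as long as a camera call. They do not tell look-alikes from the thing itself.
- cams.spot_in(camera, query): "box" ([centre column, centre row, width, height] as shares, 0 to 1, of the picture: columns of its width, rows of its height, round what is visible of it).
- cams.outline_of(camera, query): "mask" (420x560 bool, what is visible of it) and "box" ([centre column, centre row, width, height] as shares, 0 to 1, of the picture: columns of its width, rows of its height, round what is visible of it).
- cams.mark_of(camera, query): "location" ([column, row] as shares, 0 to 1, of the picture: columns of its width, rows of its height: a listed point, or the origin of a listed thing).
The state is a dict: "time_s": time; "q": joint angles; "qvel": joint speeds; "joint_efforts": joint torques, N m; "position": TCP position; "tool_rot": TCP orientation; "ft_force": force on the tool from outside, world axes, zero at the start; "wrist_torque": the same for the moment, N m; "grip_width": finger opening in m; "gripper_force": force on a finger pad.
Only numpy, scipy, OpenCV 4.12 (cv2) and the standard library are available. Lean on these libraries where they do the work, as an engineer would, in place of code of your own. Each camera call takes 0.05 s, during which the arm holds its last target. There are 200 camera calls.

## Task

Two flat scrapers lie on edge on the repair desk. Take the one with the long, broad blade and slide its blade edgewise into the slot of the grey block, fully home until its hand guard meets the front of the block, and leave it standing upright on the desk like that. Leave the short-bladed scraper where it lies.

Things in the scene. Friction and masses are not known exactly. Their poses are not given: they have to be found in the camera images.
- scraper: long-bladed scraper, loose, 0.09-0.18 kg, on edge on the desk. Origin: underside of the handle; +x along the blade, z up. Black handle x -45 to 37 mm, 24 wide (y), 32 high: grasp across it near the origin. Cross guard x 37 to 45, 40 wide, 32 high. Steel blade x 45 to 115, 4 thick (y), 28 high (z 2 to 30), upright. Handle and guard rest flat on the desk
- scraper_guard (a point): point on the long-bladed scraper: centre of the guard's front face, at the underside (z = 0 of the scraper), axes as scraper
- scraper_tip (a point): point on the long-bladed scraper: centre of the blade's front edge, 115 mm ahead of the scraper's origin and 16 mm above its underside
- stub_scraper: the other scraper, loose: the same handle and guard, but a stubby blade only 30 mm long and 14 mm high. Origin and axes as scraper. To be left alone
- holder: grey slotted block, fixed: 84 mm long (x), 54 wide (80 over the 4 mm high side flanges), 36 high. Origin: centre of underside. Central slot along x, 18 wide, 76 deep, open at the -x end (looks roughly to the robot), along the top and down to the desk; wall at the back. Cheeks' front ends are half round (r 9), widening the mouth
- slot_mouth (a point): point on the block: middle of the slot in the plane of the block's front face, at desk height, 42 mm in front of the block's origin; +x points into the slot
Things that resemble listed ones, but are neither listed nor needed, are in the scene too. What is shaped like the holder but brown is not meant.

How it is judged (in metres and radians):
At the end, for the whole second after the job is handed in: Long-bladed scraper at rest, upright within 10 deg, under 8 mm off the desk; blade in the slot (tip 45 mm in, 12 mm of its middle, 12.5 deg of its direction); guard front within 15 mm of the block's front (8 mm past), 14 mm sideways; short-bladed scraper within 30 mm of its start (x of scraper_guard in the frame of slot_mouth between -0.015 and 0.008 m and y of scraper_guard in the frame of slot_mouth between -0.014 and 0.014 m and x of scraper_tip in the frame of slot_mouth above 0.045 m and y of scraper_tip in the frame of slot_mouth between -0.012 and 0.012 m and height (world z) of scraper_guard below 0.008 m and angle between the x axis of scraper and the x axis of holder, either way round below 0.22 rad and angle between scraper's own z axis and vertical below 0.17 rad and linear speed of scraper below 0.02 m/s and distance of stub_scraper from where it was at the start of the episode below 0.03 m); the robot touches nothing.
It fails at once if the short-bladed scraper is shifted by more than 30 mm (distance of stub_scraper from where it was at the start of the episode above 0.03 m).
It also fails if it takes over 35 s, if anything falls off the work surface, if the arm or the gripper's body presses on something with over 40 N, if the wrist force passes 120 N, or if a joint passes its speed limit or range.

## Working session

There is one attempt and no reset: what is moved stays moved. The work goes in short steps, Python scripts to look and compute and a tool call to move; the robot and the scene stay as the last step left them, time stands still between calls to the robot, and variables do not carry over. Pictures are saved under pics/ and viewed, at most 10 in all, crops included, and the job is handed in when it is done.

Besides the shell and the picture viewer there is one more tool, called as name(argument=value, ...), one argument or row to a line, values as JSON. move_arm: Moves the arm, as the interface text tells. Its arguments: {"type":"object","properties":{"jaw":{"type":"array","items":{"type":"number"}},"dp":{"type":"array","items":{"type":"array","items":{"type":"number"}}},"turn":{"type":"array","items":{"type":"array","items":{"type":"number"}}},"force":{"type":"number"}},"required":["jaw","dp","turn"]}

```bash
mkdir -p pics; cat > h.py <<'E'
import numpy as np, cv2
from rig import observe, cams, ticket
def grab(n):
    s=observe(); im,d=cams.get_image(n); return s,im,d
def K(n,im):
    c=cams.calibration(n); f=im.shape[0]/2/np.tan(np.radians(c["vertical_fov"])/2); return c,f
def T_wc(n,s):
    c=cams.calibration(n)
    if n=="wrist":
        T=np.eye(4);T[:3,:3]=np.array(s["tool_rot"]).reshape(3,3);T[:3,3]=s["position"]
        return T@np.array(c["tool_from_camera"])
    return np.linalg.inv(np.array(c["view"]))
def pts(n,s,d,uv):
    c,f=K(n,d); uv=np.atleast_2d(uv); z=d[uv[:,1].astype(int),uv[:,0].astype(int)]
    P=np.c_[(uv[:,0]-c["cx"])/f*z,-(uv[:,1]-c["cy"])/f*z,-z,np.ones(len(z))]
    return (T_wc(n,s)@P.T).T[:,:3]
def cloud(n,s,d,m):
    v,u=np.nonzero(m&(d>0)); return pts(n,s,d,np.c_[u,v])
def save(im,name): cv2.imwrite("pics/"+name,im[:,:,::-1])
E
python3 - <<'E'
from h import *
for n in ["top","scene"]:
    s,im,d=grab(n); save(im,n+"0.png"); c=cams.calibration(n); print(n,{k:v for k,v in c.items()})
    for q in ["scraper","stub_scraper","holder"]:
        for r in cams.outline_of(n,q)[:4]:
            P=cloud(n,s,d,r["mask"]); 
            if len(P)<10: continue
            cc=np.median(im[r["mask"]],0)
            print(q,round(r["p"],2),np.round(r["box"],3),np.round(np.median(P,0),3),np.round(np.percentile(P,2,0),3),np.round(np.percentile(P,98,0),3),cc)
print({k:np.round(v,3) for k,v in observe().items()})
E
```

```text
top {'vertical_fov': 51.26367641944706, 'cx': 278.573377826985, 'cy': 214.57381621592668, 'view': array([[-0.01653504, -0.99948828, -0.02738201,  0.07781444],
       [ 0.98766243, -0.02059231,  0.15523812, -0.49847423],
       [-0.15572254, -0.02447732,  0.98749752, -0.94847983],
       [ 0.        ,  0.        ,  0.        ,  1.        ]])}
scraper 0.63 [0.565 0.554 0.036 0.158] [ 0.439 -0.021  0.031] [ 0.391 -0.04   0.009] [0.525 0.005 0.035] [21. 21. 22.]
stub_scraper 0.61 [0.717 0.526 0.045 0.12 ] [ 0.477 -0.207  0.03 ] [ 0.431 -0.227  0.008] [ 0.536 -0.186  0.035] [25. 25. 26.]
holder 0.94 [0.374 0.4   0.064 0.094] [0.616 0.231 0.034] [ 0.575  0.2   -0.   ] [0.656 0.275 0.039] [107. 108. 111.]
holder 0.56 [0.276 0.663 0.069 0.094] [0.363 0.349 0.034] [0.323 0.319 0.002] [0.403 0.39  0.039] [61. 36. 19.]
scene {'vertical_fov': 49.17827912391329, 'cx': 285.39835108698367, 'cy': 206.83639036112453, 'view': array([[ 0.63966384, -0.76850832, -0.0150041 , -0.28281776],
       [ 0.59113515,  0.47936385,  0.6486675 , -0.36686494],
       [-0.49131395, -0.4237986 ,  0.76092401, -0.852415
[... 313 characters left out ...]

holder 0.78 [0.282 0.466 0.07  0.074] [0.357 0.342 0.029] [0.318 0.316 0.002] [0.398 0.385 0.038] [58. 48. 43.]
{'time_s': np.float64(0.4), 'q': array([ 58.195,  21.811,  74.344,   0.   ,  83.859, -12.335]), 'qvel': array([-0.018, -0.024,  0.002, -0.023,  0.058, -0.059]), 'joint_efforts': array([-2.0000e-03, -4.4792e+01, -2.3124e+01, -0.0000e+00,  1.0000e-03,
        0.0000e+00]), 'position': array([0.183, 0.518, 0.206]), 'tool_rot': array([[-0.943,  0.333, -0.   ],
       [ 0.333,  0.943, -0.   ],
       [ 0.   , -0.   , -1.   ]]), 'ft_force': array([-0.15 ,  0.27 ,  0.685]), 'wrist_torque': array([-0.017, -0.019,  0.017]), 'gripper_force': np.float64(0.0), 'grip_width': np.float64(0.085)}
```

View pics/top0.png

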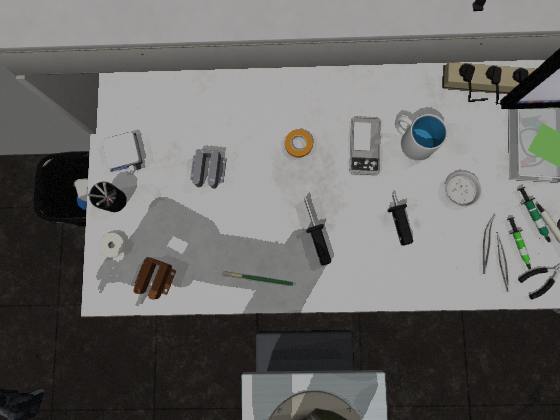

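View pics/scene0.png

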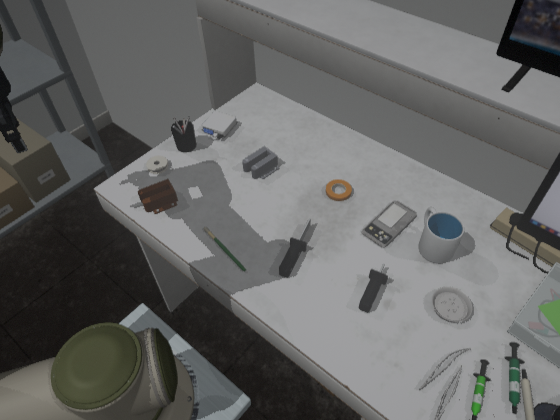

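The top view shows the long-bladed scraper at about px (316,230), the stub at (401,218), the grey block at (208,167) and the brown decoy at (154,278). Next I'll fit the poses.

```bash
python3 - <<'E'
from h import *
n="top"; s,im,d=grab(n)
for q,i in [("scraper",0),("holder",0)]:
    r=cams.outline_of(n,q)[i]; m=cv2.dilate(r["mask"].astype(np.uint8),np.ones((7,7)))>0
    P=cloud(n,s,d,m); H=P[(P[:,2]>0.02)&(P[:,2]<0.045)]
    (c,sz,a)=cv2.minAreaRect((H[:,:2]*1000).astype(np.float32)); print(q,len(H),np.round(c,1),np.round(sz,1),round(a,1),np.median(H[:,2]))
    if q=="scraper":
        v,u=np.nonzero(m&(d>0)); k=(P[:,2]>0.024)&(P[:,2]<0.045); 
        mu=H[:,:2].mean(0); w=np.linalg.svd(H[:,:2]-mu,full_matrices=False)[2][0]; w*=np.sign(w[0])
        t=(H[:,:2]-mu)@w; b=(H[:,:2]-mu)@[-w[1],w[0]]
        print(mu,w,np.degrees(np.arctan2(w[1],w[0])))
        for lo in np.arange(t.min(),t.max(),.008):
            k=(t>=lo)&(t<lo+.008)
            if k.sum(): print(round(lo,3),k.sum(),np.round([b[k].min(),b[k].max()],3))
    x=cams.mark_of(n,q)[:2]; print(x)
for q in ["scraper_tip","scraper_guard","slot_mouth"]: print(q,[(round(r["p"],2),np.round(np.array(r["location"])*[560,420],1)) for r in cams.mark_of(n,q)[:3]])
E
```

```text
scraper 519 [464.5 -14.2] [158.1  37.9] 10.2 0.031132644700264556
[ 0.44269176 -0.02042152] [0.96132114 0.27542997] 15.987638925138407
-0.057 37 [-0.011  0.011]
-0.049 38 [-0.012  0.011]
-0.041 41 [-0.012  0.011]
-0.033 37 [-0.012  0.011]
-0.025 40 [-0.013  0.011]
-0.017 38 [-0.013  0.011]
-0.009 39 [-0.012  0.011]
-0.001 38 [-0.012  0.011]
0.007 39 [-0.012  0.012]
0.015 37 [-0.012  0.012]
0.023 61 [-0.02   0.019]
0.031 16 [-0.016  0.017]
0.039 7 [-0.002  0.002]
0.047 6 [-0.002  0.002]
0.055 9 [-0.002  0.002]
0.063 7 [-0.002  0.002]
0.071 7 [-0.002  0.002]
0.079 9 [-0.002  0.002]
0.087 6 [-0.002  0.002]
0.095 7 [-0.002  0.002]
[]
holder 661 [616.4 237.3] [54.6 83.9] 83.3 0.03553606012238675
[{'location': [0.2791, 0.666], 'p': 0.77}, {'location': [0.3732, 0.4076], 'p': 0.57}]
scraper_tip [(0.97, array([306.1, 195.1]))]
scraper_guard [(0.66, array([312. , 229.1]))]
slot_mouth [(0.77, array([202.6, 189.7])), (0.61, array([150. , 297.2])), (0.5, array([207.6, 168.4]))]
```

move_arm(
  jaw=[8.5, 8.5, 8.5, 8.5, 8.5, 8.5, 8.5, 8.5, 8.5, 8.5, 8.5, 8.5],
  dp=[
    [-2.7, -2.8, 0],
    [-2.7, -2.8, 0],
    [-2.7, -2.8, 0],
    [-2.7, -2.8, 0],
    [-2.7, -2.8, 0],
    [-2.7, -2.8, 0],
    [-2.7, -2.8, 0],
    [-2.7, -2.8, 0],
    [-2.7, -2.8, 0],
    [-2.7, -2.8, 0],
    [-2.7, -2.8, 0],
    [-2.7, -2.8, 0],
  ],
  turn=[
    [0, 0, 0],
    [0, 0, 0],
    [0, 0, 0],
    [0, 0, 0],
    [0, 0, 0],
    [0, 0, 0],
    [0, 0, 0],
    [0, 0, 0],
    [0, 0, 0],
    [0, 0, 0],
    [0, 0, 0],
    [0, 0, 0],
  ],
  force=40,
)

```text
time_s: 1.8
position: [0.3772, 0.0919, 0.2064]
tool_rot: [[-0.943, 0.333, 0.001], [0.333, 0.943, -0.0], [-0.001, 0.0, -1.0]]
ft_force: [1.0, -0.2, -0.1]
grip_width: 0.085
gripper_force: 0.0
```

move_arm(
  jaw=[8.5, 8.5, 8.5, 8.5, 8.5, 8.5],
  dp=[
    [0, 0, 0],
    [0, 0, 0],
    [0, 0, 0],
    [0, 0, 0],
    [0, 0, 0],
    [0, 0, 0],
  ],
  turn=[
    [0, 0, -0.103],
    [0, 0, -0.103],
    [0, 0, -0.103],
    [0, 0, -0.103],
    [0, 0, -0.103],
    [0, 0, -0.103],
  ],
)

```text
time_s: 2.3
position: [0.3768, 0.0937, 0.2062]
tool_rot: [[-0.96, -0.279, 0.0], [-0.279, 0.96, -0.0], [-0.0, -0.0, -1.0]]
ft_force: [-0.0, -0.4, 0.8]
grip_width: 0.0847
gripper_force: 0.0
```

```bash
cat >> h.py <<'E'
def go(x,y,z,a):
    s=observe(); R=np.array(s["tool_rot"]).reshape(3,3); p=np.array(s["position"])
    from scipy.spatial.transform import Rotation as Ro
    a=np.radians(a); G=np.array([[np.cos(a),np.sin(a),0],[np.sin(a),-np.cos(a),0],[0,0,-1]])
    print("t",s["time_s"],"p",np.round(p,4),"yaw",np.degrees(np.arctan2(R[1,0],R[0,0])).round(2),"F",np.round(s["ft_force"],1),"grip",s["grip_width"],s["gripper_force"])
    print("dp cm",np.round(R.T@(np.array([x,y,z])-p)*100,2),"turn",np.round(Ro.from_matrix(R.T@G).as_rotvec(),3))
E
python3 -c "
from h import *
go(.4312,-.0237,.13,196)"
```

```text
t 2.3 p [0.3768 0.0937 0.2062] yaw -163.78 F [-0.  -0.4  0.8] grip 0.08467677126293699 0.0
dp cm [ -1.94 -12.79   7.62] turn [-0.     0.     0.004]
```

move_arm(
  jaw=[8.5, 8.5, 8.5, 8.5, 8.5],
  dp=[
    [-0.5, -3.2, 1.9],
    [-0.5, -3.2, 1.9],
    [-0.5, -3.2, 1.9],
    [-0.45, -3.2, 1.9],
    [0, 0, 0],
  ],
  turn=[
    [0, 0, 0],
    [0, 0, 0],
    [0, 0, 0],
    [0, 0, 0],
    [0, 0, 0],
  ],
)

```text
time_s: 2.72
position: [0.4316, -0.0277, 0.1274]
tool_rot: [[-0.963, -0.271, -0.003], [-0.271, 0.963, 0.0], [0.003, 0.001, -1.0]]
ft_force: [-0.7, -0.8, -0.1]
grip_width: 0.0848
gripper_force: 0.0
```

```bash
python3 - <<'E'
from h import *
s,im,d=grab("wrist"); save(im,"w1.png")
P=cloud("wrist",s,d,np.ones(d.shape,bool)); 
k=(abs(P[:,0]-.45)<.12)&(abs(P[:,1]+.02)<.07)&(P[:,2]>.026)&(P[:,2]<.038); H=P[k]
print(len(H),np.round(cv2.minAreaRect((H[:,:2]*1000).astype(np.float32)),1) if 0 else cv2.minAreaRect((H[:,:2]*1000).astype(np.float32)),np.median(H[:,2]))
w=np.array([np.cos(np.radians(16)),np.sin(np.radians(16))]);t=(H[:,:2]-[.4312,-.0237])@w;b=(H[:,:2]-[.4312,-.0237])@[-w[1],w[0]]
for lo in np.arange(-.06,.13,.01):
    q=(t>=lo)&(t<lo+.01)
    if q.sum(): print(round(lo,3),q.sum(),np.round(np.percentile(b[q],[2,98]),4),t[q].min().round(4),t[q].max().round(4))
go(.4312,-.0237,.009,196)
E
```

```text
2846 ((465.4906005859375, -14.266963958740234), (159.83837890625, 38.95362091064453), 10.400561332702637) 0.031170536485421313
-0.05 133 [-0.0108  0.0093] -0.0441 -0.0401
-0.04 296 [-0.0127  0.0102] -0.04 -0.03
-0.03 303 [-0.0119  0.0103] -0.03 -0.02
-0.02 283 [-0.0121  0.0104] -0.02 -0.01
-0.01 276 [-0.0122  0.0105] -0.01 -0.0001
0.0 273 [-0.0123  0.0106] 0.0 0.01
0.01 264 [-0.0125  0.0107] 0.01 0.02
0.02 253 [-0.0117  0.0109] 0.02 0.0299
0.03 309 [-0.0184  0.0173] 0.03 0.04
0.04 213 [-0.0194  0.0175] 0.0401 0.0496
0.05 39 [-0.0024  0.0005] 0.0503 0.0597
0.06 37 [-0.0024  0.0005] 0.06 0.07
0.07 39 [-0.0025  0.0015] 0.0703 0.0799
0.08 42 [-0.0025  0.0015] 0.0802 0.0895
0.09 35 [-0.0015  0.0015] 0.0902 0.0997
0.1 33 [-0.0016  0.0015] 0.1006 0.1099
0.11 18 [-0.0016  0.0015] 0.1104 0.1158
t 2.7667 p [ 0.4308 -0.0258  0.1287] yaw -164.26 F [0.2 1.3 0.5] grip 0.08519295860003874 0.0
dp cm [-0.12  0.17 11.97] turn [ 0.002 -0.003 -0.005]
```

View pics/w1.png

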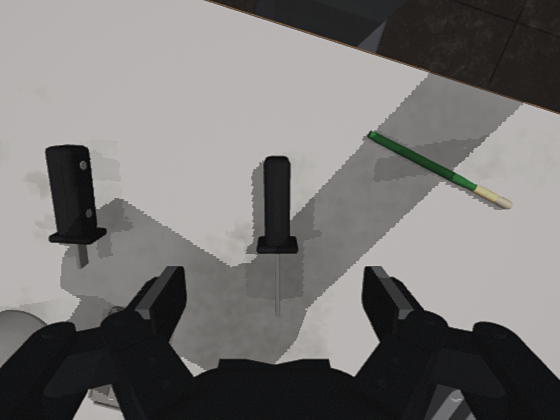

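The wrist view shows the long-bladed scraper in the middle (handle at px (278,200), blade down to (277,315)), and the fit agrees with the top camera. Now descend and grasp.

move_arm(
  jaw=[8.5, 8.5, 8.5, 8.5, 8.5, 8.5],
  dp=[
    [-0.1, 0.1, 3.2],
    [0, 0, 3.2],
    [0, 0, 2.8],
    [0, 0, 1.8],
    [0, 0, 1.1],
    [0, 0, 0],
  ],
  turn=[
    [0, 0, 0],
    [0, 0, 0],
    [0, 0, 0],
    [0, 0, 0],
    [0, 0, 0],
    [0, 0, 0],
  ],
)

```text
time_s: 3.27
position: [0.4304, -0.0217, 0.008]
tool_rot: [[-0.961, -0.275, -0.003], [-0.275, 0.961, 0.001], [0.003, 0.002, -1.0]]
ft_force: [0.1, 0.6, 0.5]
grip_width: 0.085
gripper_force: 0.0
```

move_arm(
  jaw=[1.5, 1.5, 1.5, 1.5, 1.5, 1.5, 1.5, 1.5, 1.5, 1.5],
  dp=[
    [0, 0, 0],
    [0, 0, 0],
    [0, 0, 0],
    [0, 0, 0],
    [0, 0, 0],
    [0, 0, 0],
    [0, 0, 0],
    [0, 0, 0],
    [0, 0, 0],
    [0, 0, 0],
  ],
  turn=[
    [0, 0, 0],
    [0, 0, 0],
    [0, 0, 0],
    [0, 0, 0],
    [0, 0, 0],
    [0, 0, 0],
    [0, 0, 0],
    [0, 0, 0],
    [0, 0, 0],
    [0, 0, 0],
  ],
  force=60,
)

```text
time_s: 4.1
position: [0.4314, -0.0227, 0.0091]
tool_rot: [[-0.962, -0.275, -0.0], [-0.275, 0.962, 0.0], [0.0, 0.0, -1.0]]
ft_force: [0.3, 0.5, -0.7]
grip_width: 0.0152
gripper_force: 0.0
```

```bash
python3 - <<'E'
from h import *
s,im,d=grab("wrist"); s2,im2,d2=grab("scene"); c=cv2.resize(im2[180:330,220:420],(560,420)); save(np.hstack([cv2.resize(im,(400,300)),cv2.resize(c,(400,300))]),"g1.png")
go(.4312,-.0237,.009,196)
E
```

```text
t 4.2 p [ 0.4314 -0.0227  0.0091] yaw -164.06 F [-0.2  0.2 -0.4] grip 0.015159083404990116 0.0
dp cm [ 0.04 -0.09  0.01] turn [ 0.    -0.    -0.001]
```

View pics/g1.png

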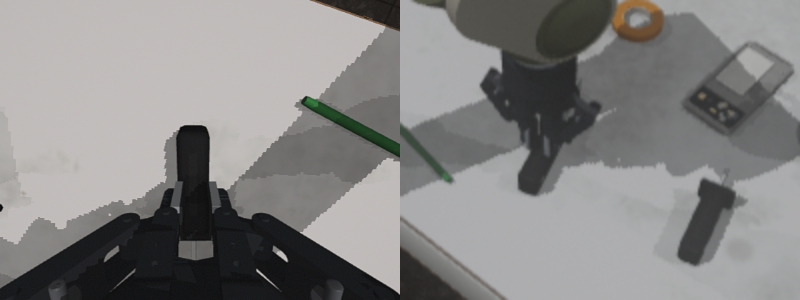

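The wrist view shows the handle between the pads at px (195,200), but no grip force is reported. I'll close further and check.

move_arm(
  jaw=[0, 0, 0, 0, 0],
  dp=[
    [0, 0, 0],
    [0, 0, 0],
    [0, 0, 0],
    [0, 0, 0],
    [0, 0, 0],
  ],
  turn=[
    [0, 0, 0],
    [0, 0, 0],
    [0, 0, 0],
    [0, 0, 0],
    [0, 0, 0],
  ],
  force=60,
)

```text
time_s: 4.62
position: [0.4314, -0.0227, 0.0091]
tool_rot: [[-0.962, -0.275, 0.0], [-0.275, 0.962, 0.0], [-0.0, 0.0, -1.0]]
ft_force: [-0.8, -0.1, -0.5]
grip_width: -0.0001
gripper_force: 0.0
```

```bash
python3 - <<'E'
from h import *
s,im,d=grab("wrist"); save(np.vstack([im[150:]]),"g2.png")
P=cloud("wrist",s,d,np.ones(d.shape,bool))
k=(abs(P[:,0]-.40)<.035)&(abs(P[:,1]+.03)<.03)&(P[:,2]>.01)&(P[:,2]<.06);H=P[k];print(len(H),np.percentile(H,[5,50,95],axis=0).round(4))
go(.4312,-.0237,.009,196)
E
```

```text
4814 [[ 0.3895 -0.0425  0.0262]
 [ 0.4119 -0.0306  0.0316]
 [ 0.4278 -0.0156  0.0565]]
t 4.6667 p [ 0.4314 -0.0227  0.0091] yaw -164.06 F [0.7 0.2 0.6] grip 1.1576507941425952e-05 0.0
dp cm [ 0.04 -0.09  0.01] turn [ 0.    -0.    -0.001]
```

View pics/g2.png

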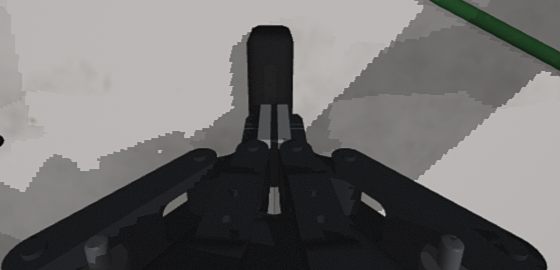

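```bash
python3 - <<'E'
from h import *
s,im,d=grab("wrist")
R=np.array(s["tool_rot"]).reshape(3,3)
for v in list(range(230,320,6)):
    p=pts("wrist",s,d,[[u,v] for u in (250,257,265,270,275,280,285,290)])
    print(v,np.round((p[:,2])*1000,0),np.round(((p-s["position"])@R)[[2,6],:]*1000,0).tolist())
s2,im2,d2=grab("top")
k=cloud("top",s2,d2,np.ones(d2.shape,bool)); k=k[(abs(k[:,0]-.40)<.03)&(abs(k[:,1]+.03)<.03)&(k[:,2]>.02)&(k[:,2]<.045)]; print(len(k),np.percentile(k,[5,50,95],axis=0).round(4))
E
```

```text
230 [30. 32. 33. 33. 33. 32. 30. 30.] [[21.0, -4.0, -24.0], [20.0, 6.0, -21.0]]
236 [30. 31. 32. 33. 33. 33. 31. 31.] [[18.0, -4.0, -23.0], [18.0, 6.0, -22.0]]
242 [30. 32. 33. 32. 33. 32. 31. 30.] [[15.0, -4.0, -24.0], [14.0, 6.0, -22.0]]
248 [30. 30. 32. 33. 33. 32. 31. 30.] [[11.0, -4.0, -23.0], [11.0, 6.0, -22.0]]
254 [31. 31. 37. 39. 38. 38. 37. 29.] [[10.0, -4.0, -28.0], [10.0, 6.0, -28.0]]
260 [30. 31. 46. 46. 45. 45. 45. 30.] [[11.0, -4.0, -36.0], [11.0, 6.0, -36.0]]
266 [43. 44. 51. 51. 51. 51. 52. 44.] [[11.0, -4.0, -42.0], [11.0, 6.0, -43.0]]
272 [50. 50. 57. 57. 57. 57. 58. 49.] [[11.0, -3.0, -48.0], [11.0, 5.0, -49.0]]
278 [55. 55. 63. 63. 61. 62. 62. 55.] [[11.0, -3.0, -54.0], [10.0, 5.0, -52.0]]
284 [60. 60. 67. 67. 67. 68. 67. 60.] [[10.0, -3.0, -58.0], [10.0, 5.0, -58.0]]
290 [74. 74. 72. 72. 71. 72. 72. 74.] [[11.0, -3.0, -63.0], [10.0, 5.0, -62.0]]
296 [80. 79. 78. 71. 71. 78. 78. 80.] [[12.0, -3.0, -69.0], [12.0, 5.0, -69.0]]
302 [83. 82. 81. 72. 71. 81. 82. 82.] [[11.0, -3.0, -72.0], [12.0, 4.0, -72.0]]
308 [85. 85. 85. 72. 71. 83. 85. 86.] [[12.0, -3.0, -76.0], [12.0, 4.0, -76.0]]
314 [89. 89. 89. 72. 71. 83. 89. 88.] [[12.0, -2.0, -80.0], [12.0, 4.0, -80.0]]Traceback (most recent call last):
  File "<stdin>", line 8, in <module>
    return _quantile_unchecked(
        a, q, axis, out, overwrite_input, method, keepdims, weights)
    return _ureduce(a,
                    func=_quantile_ureduce_func,
    ...<5 lines>...
                    overwrite_input=overwrite_input,
                    method=method)
    r = func(a, **kwargs)
    result = _quantile(arr,
                       quantiles=q,
    ...<2 lines>...
                       out=out,
                       weights=wgt)
    slices_having_nans = np.isnan(arr[-1, ...])
                                  ~~~^^^^^^^^^
IndexError: index -1 is out of bounds for axis 0 with size 0
```

move_arm(
  jaw=[0, 0, 0, 0, 0],
  dp=[
    [0, 0, -2],
    [0, 0, -3.5],
    [0, 0, -3.5],
    [0, 0, -1],
    [0, 0, 0],
  ],
  turn=[
    [0, 0, 0],
    [0, 0, 0],
    [0, 0, 0],
    [0, 0, 0],
    [0, 0, 0],
  ],
)

```text
time_s: 5.18
position: [0.4327, -0.0231, 0.1116]
tool_rot: [[-0.962, -0.275, 0.006], [-0.275, 0.962, -0.002], [-0.005, -0.003, -1.0]]
ft_force: [-0.1, 0.2, 0.2]
grip_width: -0.0002
gripper_force: 0.0
```

```bash
python3 - <<'E'
from h import *
s,im,d=grab("wrist"); R=np.array(s["tool_rot"]).reshape(3,3)
P=cloud("wrist",s,d,np.ones(d.shape,bool)); Q=(P-s["position"])@R
k=(abs(Q[:,1])<.025)&(abs(Q[:,0])<.03)&(P[:,2]>.045); print("wrist low finger pts z world pct",np.percentile(P[k,2],[0.1,1,5]).round(4),"tool",np.percentile(Q[k,2],[99.9,99,95]).round(4))
go(.4312,-.0237,.009,196)
for n in ("scene","top"):
    s2,i2,d2=grab(n); P=cloud(n,s2,d2,np.ones(d2.shape,bool)); k=(abs(P[:,0]-s["position"][0])<.02)&(abs(P[:,1]-s["position"][1])<.03)
    z=np.sort(P[k,2]); print(n,len(z),np.histogram(z,np.arange(-.01,.25,.01))[0])
    if n=="scene": save(np.hstack([cv2.resize(im,(400,300)),cv2.resize(i2[150:330,200:440],(400,300))]),"g3.png")
E
```

```text
wrist low finger pts z world pct [0.141  0.1465 0.1616] tool [-0.0295 -0.0349 -0.05  ]
t 5.2333 p [ 0.4318 -0.0228  0.1098] yaw -164.05 F [0.5 0.1 0. ] grip 0.00040499706126517987 0.0
dp cm [ 0.1  -0.05 10.08] turn [-0.001  0.002 -0.001]
scene 1691 [ 83 103  19  40 138   0   0   0   0   0   0   0   0   0   3  36  49  36
  38  96  79  42  46  54  55]
top 1322 [20 23  1  1  1  0  0  0  0  0  0  0  0  0  0  0  0  0  0  0  0  0  0  0
  0]
```

View pics/g3.png

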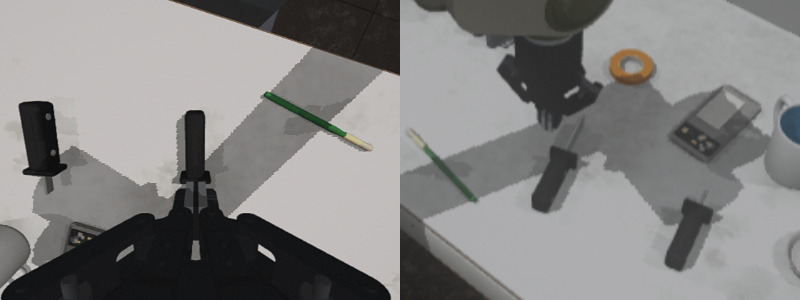

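The fingers end about 28 mm above the reported TCP: the tips measure z≈0.138 with the TCP reported at 0.110, in both the wrist and scene cameras. The grasp closed just above the handle, and the scraper hasn't moved. I'll go lower by that offset.

move_arm(
  jaw=[8.5, 8.5, 8.5, 8.5, 8.5, 8.5, 8.5, 8.5, 8.5, 8.5],
  dp=[
    [0, 0, 0],
    [0, 0, 0],
    [0, 0, 0],
    [0, 0, 0],
    [0, 0, 0],
    [0, 0, 0],
    [0, 0, 2],
    [0, 0, 3],
    [0, 0, 3],
    [0, 0, 2.1],
  ],
  turn=[
    [0, 0, 0],
    [0, 0, 0],
    [0, 0, 0],
    [0, 0, 0],
    [0, 0, 0],
    [0, 0, 0],
    [0, 0, 0],
    [0, 0, 0],
    [0, 0, 0],
    [0, 0, 0],
  ],
)

```text
time_s: 6.17
position: [0.4307, -0.0225, 0.0064]
tool_rot: [[-0.962, -0.275, -0.001], [-0.275, 0.962, 0.0], [0.001, 0.001, -1.0]]
ft_force: [0.1, 0.3, 0.5]
grip_width: 0.0853
gripper_force: 0.0
```

move_arm(
  jaw=[8.5, 8.5, 8.5, 8.5, 8.5],
  dp=[
    [0, 0, 1],
    [0, 0, 1],
    [0, 0, 0.7],
    [0, 0, 0.4],
    [0, 0, 0],
  ],
  turn=[
    [0, 0, 0],
    [0, 0, 0],
    [0, 0, 0],
    [0, 0, 0],
    [0, 0, 0],
  ],
)

```text
time_s: 6.58
position: [0.4312, -0.0227, -0.0233]
tool_rot: [[-0.962, -0.275, -0.001], [-0.275, 0.962, 0.0], [0.001, 0.0, -1.0]]
ft_force: [-0.4, -0.0, 0.0]
grip_width: 0.0847
gripper_force: 0.0
```

move_arm(
  jaw=[1.0, 1.0, 1.0, 1.0, 1.0, 1.0, 1.0, 1.0, 1.0, 1.0],
  dp=[
    [0, 0, 0],
    [0, 0, 0],
    [0, 0, 0],
    [0, 0, 0],
    [0, 0, 0],
    [0, 0, 0],
    [0, 0, 0],
    [0, 0, 0],
    [0, 0, 0],
    [0, 0, 0],
  ],
  turn=[
    [0, 0, 0],
    [0, 0, 0],
    [0, 0, 0],
    [0, 0, 0],
    [0, 0, 0],
    [0, 0, 0],
    [0, 0, 0],
    [0, 0, 0],
    [0, 0, 0],
    [0, 0, 0],
  ],
  force=60,
)

```text
time_s: 7.42
position: [0.4317, -0.0228, -0.0224]
tool_rot: [[-0.962, -0.275, 0.001], [-0.275, 0.962, -0.0], [-0.001, -0.001, -1.0]]
ft_force: [-0.8, 0.6, 5.9]
grip_width: 0.023
gripper_force: 59.4
```

move_arm(
  jaw=[1.0, 1.0, 1.0, 1.0, 1.0, 1.0, 1.0],
  dp=[
    [0, 0, -1],
    [0, 0, -1.5],
    [0, 0, -2],
    [0, 0, -1.5],
    [0, 0, 0],
    [0, 0, 0],
    [0, 0, 0],
  ],
  turn=[
    [0, 0, 0],
    [0, 0, 0],
    [0, 0, 0],
    [0, 0, 0.099],
    [0, 0, 0.099],
    [0, 0, 0.099],
    [0, 0, 0.1],
  ],
)

```text
time_s: 8.0
position: [0.4313, -0.0227, 0.0374]
tool_rot: [[-0.992, 0.123, 0.0], [0.123, 0.992, -0.0], [-0.0, -0.0, -1.0]]
ft_force: [0.4, -0.2, -2.1]
grip_width: 0.0233
gripper_force: 58.8
```

```bash
python3 -c "
from h import *
go(.4357,.2585,.04,173.3)"
```

```text
t 8.0 p [ 0.4313 -0.0227  0.0374] yaw 172.91 F [ 0.4 -0.2 -2.1] grip 0.02326424342098868 58.75852882862091
dp cm [ 3.03 27.96 -0.26] turn [-0.     0.    -0.007]
```

move_arm(
  jaw=[1, 1, 1, 1, 1, 1, 1, 1, 1, 1],
  dp=[
    [0.2, 2, 0],
    [0.4, 3.5, 0],
    [0.4, 3.5, 0],
    [0.4, 3.5, 0],
    [0.4, 3.5, 0],
    [0.4, 3.5, 0],
    [0.4, 3.5, 0],
    [0.3, 3.0, 0],
    [0.1, 2.0, 0],
    [0, 0, 0],
  ],
  turn=[
    [0, 0, 0],
    [0, 0, 0],
    [0, 0, 0],
    [0, 0, 0],
    [0, 0, 0],
    [0, 0, 0],
    [0, 0, 0],
    [0, 0, 0],
    [0, 0, 0],
    [0, 0, 0],
  ],
)

```text
time_s: 8.83
position: [0.4345, 0.2621, 0.037]
tool_rot: [[-0.993, 0.115, 0.001], [0.115, 0.993, 0.001], [-0.001, 0.001, -1.0]]
ft_force: [-0.8, -0.8, -1.6]
grip_width: 0.0233
gripper_force: 59.1
```

```bash
python3 - <<'E'
from h import *
go(.4357,.2585,-.0224,173.3)
# holder refit + scraper in frame of slot mouth
s,im,d=grab("scene"); st,it,dt=grab("top"); sw,iw,dw=grab("wrist")
save(np.hstack([cv2.resize(im[100:280,160:400],(400,300)),cv2.resize(iw,(400,300))]),"p1.png")
th=np.radians(-6.7); w=np.array([np.cos(th),np.sin(th)]); M=np.array([.5747,.2422])
for n,S,D in (("scene",s,d),("top",st,dt),("wrist",sw,dw)):
    P=cloud(n,S,D,np.ones(D.shape,bool)); X=(P[:,:2]-M)@w; Y=(P[:,:2]-M)@[-w[1],w[0]]; Z=P[:,2]
    for lo in np.arange(-.2,0,.015):
        k=(X>lo)&(X<=lo+.015)&(abs(Y)<.03)&(Z>.045)&(Z<.105)
        if k.sum()>2: print(n,round(lo,3),k.sum(),"Y",np.percentile(Y[k],[2,50,98]).round(4),"Z",np.percentile(Z[k],[2,50,98]).round(4),X[k].max().round(3))
    for lo in (.005,.02,.035,.05):
        k=(X>lo)&(X<=lo+.015)&(abs(Y)<.04)&(Z>.028)&(Z<.042); y=Y[k]
        if k.sum()>5: print(n,"holder",lo,"L",np.round([y.min(),(y[y<0].max() if (y<0).any() else 0),(y[y>0].min() if (y>0).any() else 0),y.max()],4))
E
```

```text
t 8.8333 p [0.4345 0.2621 0.037 ] yaw 173.4 F [-0.8 -0.8 -1.6] grip 0.02331553166925835 59.117817878723145
dp cm [-0.16 -0.34  5.94] turn [0.001 0.001 0.002]
scene -0.2 41 Y [-0.0113 -0.0033  0.0082] Z [0.0668 0.081  0.0914] -0.185
scene -0.185 91 Y [-0.013  -0.0087  0.0096] Z [0.0636 0.0864 0.0927] -0.17
scene -0.17 88 Y [-0.0136 -0.0083  0.0106] Z [0.0633 0.0881 0.0928] -0.155
scene -0.155 107 Y [-0.0258 -0.0144  0.0178] Z [0.0642 0.0893 0.1015] -0.14
scene -0.14 17 Y [-0.0243 -0.0109  0.0084] Z [0.062  0.0831 0.0921] -0.126
scene -0.125 21 Y [-0.0129 -0.0104 -0.0092] Z [0.0626 0.0701 0.0785] -0.11
scene -0.11 46 Y [-0.0196 -0.0158 -0.0061] Z [0.0612 0.0771 0.0918] -0.1
scene -0.095 36 Y [-0.0028 -0.0004  0.0024] Z [0.0631 0.0802 0.0902] -0.08
scene -0.08 47 Y [-0.0027 -0.0002  0.003 ] Z [0.0635 0.0787 0.0903] -0.065
scene -0.065 45 Y [-0.0017 -0.0001  0.0037] Z [0.0629 0.0773 0.0911] -0.051
scene -0.05 45 Y [-0.0022 -0.0003  0.0024] Z [0.0608 0.0772 0.0902] -0.035
scene -0.035 18 Y [-0.0028  0.0007  0.0024] Z [0.0623 0.0733 0.0902] -0.028
scene holder 0.005 L [-0.0311 -0.0128  0.0
[... 513 characters left out ...]
0.027 ]
top holder 0.02 L [-0.0273 -0.0089  0.0087  0.0273]
top holder 0.035 L [-0.0271 -0.0091  0.0091  0.0277]
top holder 0.05 L [-0.0271 -0.0088  0.0087  0.0271]
wrist -0.2 700 Y [-0.0083  0.0011  0.0102] Z [0.0641 0.0803 0.0894] -0.185
wrist -0.185 2193 Y [-0.0103  0.0011  0.0122] Z [0.0849 0.0904 0.092 ] -0.17
wrist -0.17 1887 Y [-0.0104  0.0007  0.0124] Z [0.0866 0.0907 0.0924] -0.155
wrist -0.155 4049 Y [-0.0234  0.0007  0.025 ] Z [0.0696 0.0907 0.1042] -0.14
wrist -0.14 1833 Y [-0.0121  0.0011  0.0139] Z [0.0873 0.0909 0.1006] -0.125
wrist -0.125 1379 Y [-0.0105  0.0007  0.0122] Z [0.0864 0.0905 0.0919] -0.11
wrist -0.11 479 Y [-0.0167  0.0011  0.0184] Z [0.0645 0.0766 0.0908] -0.103
```

View pics/p1.png

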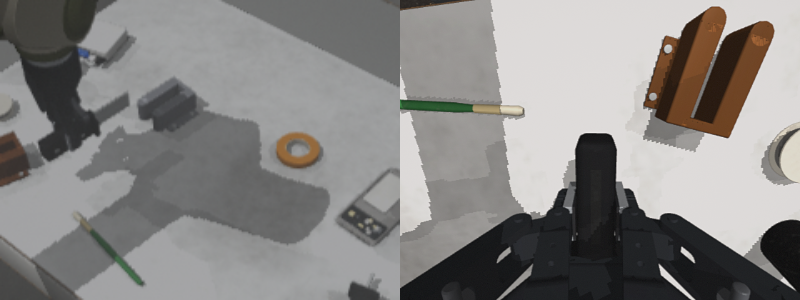

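The scene crop shows the blade lined up with the grey slot. The fits put the blade within 2–3 mm of the slot's middle, the tip 28 mm before the mouth, and the scraper level. Move forward and lower it.

move_arm(
  jaw=[1, 1, 1, 1, 1, 1, 1, 1],
  dp=[
    [-1, -0.1, 0],
    [-1, 0, 1],
    [0, 0, 1.5],
    [0, 0, 1.5],
    [0, 0, 1],
    [0, 0, 0.5],
    [0, 0, 0.3],
    [0, 0, 0],
  ],
  turn=[
    [0, 0, 0],
    [0, 0, 0],
    [0, 0, 0],
    [0, 0, 0],
    [0, 0, 0],
    [0, 0, 0],
    [0, 0, 0],
    [0, 0, 0],
  ],
)

```text
time_s: 9.65
position: [0.4547, 0.2551, -0.021]
tool_rot: [[-0.993, 0.119, -0.0], [0.119, 0.993, -0.0], [0.0, -0.0, -1.0]]
ft_force: [0.1, 0.4, -1.5]
grip_width: 0.0232
gripper_force: 59.1
```

move_arm(
  jaw=[1, 1, 1, 1, 1, 1],
  dp=[
    [-1, 0, 0],
    [-1.2, 0, 0],
    [-1.2, 0, 0],
    [-1.0, 0, 0],
    [-0.6, 0, 0],
    [0, 0, 0],
  ],
  turn=[
    [0, 0, 0],
    [0, 0, 0],
    [0, 0, 0],
    [0, 0, 0],
    [0, 0, 0],
    [0, 0, 0],
  ],
)

```text
time_s: 10.15
position: [0.5058, 0.2493, -0.0205]
tool_rot: [[-0.993, 0.119, 0.002], [0.119, 0.993, 0.0], [-0.002, 0.001, -1.0]]
ft_force: [-0.6, 0.1, -1.4]
grip_width: 0.0232
gripper_force: 59.1
```

move_arm(
  jaw=[1, 1, 1, 1, 1, 1],
  dp=[
    [-0.7, 0, 0],
    [-0.7, 0, 0],
    [-0.5, 0, 0],
    [-0.25, 0, 0],
    [-0.15, 0, 0],
    [0, 0, 0],
  ],
  turn=[
    [0, 0, 0],
    [0, 0, 0],
    [0, 0, 0],
    [0, 0, 0],
    [0, 0, 0],
    [0, 0, 0],
  ],
)

```text
time_s: 10.65
position: [0.5271, 0.2468, -0.0209]
tool_rot: [[-0.993, 0.119, -0.0], [0.119, 0.993, -0.0], [0.0, -0.0, -1.0]]
ft_force: [-0.4, -0.3, -1.3]
grip_width: 0.023
gripper_force: 59.1
```

move_arm(
  jaw=[1, 1, 1, 1],
  dp=[
    [-0.1, 0, 0.05],
    [-0.1, 0, 0.05],
    [0, 0, 0],
    [0, 0, 0],
  ],
  turn=[
    [0, 0, 0],
    [0, 0, 0],
    [0, 0, 0],
    [0, 0, 0],
  ],
)

```text
time_s: 10.98
position: [0.5289, 0.2466, -0.0219]
tool_rot: [[-0.993, 0.118, -0.0], [0.118, 0.993, -0.0], [0.0, -0.0, -1.0]]
ft_force: [-0.7, 0.2, -2.7]
grip_width: 0.0228
gripper_force: 59.1
```

```bash
cat > chk.py <<'E'
from h import *
th=np.radians(-6.7); w=np.array([np.cos(th),np.sin(th)]); M=np.array([.5747,.2422])
for n in ("top","wrist","scene"):
    S,im,D=grab(n)
    P=cloud(n,S,D,np.ones(D.shape,bool)); X=(P[:,:2]-M)@w; Y=(P[:,:2]-M)@[-w[1],w[0]]; Z=P[:,2]
    for lo in np.arange(-.1,.075,.0125):
        k=(X>lo)&(X<=lo+.0125)&(abs(Y)<(.03 if lo<-.001 else .006))&(Z>.02)&(Z<.05)
        if k.sum()>2: print(n,round(lo,3),k.sum(),"X",X[k].min().round(3),X[k].max().round(3),"Y",np.percentile(Y[k],[2,50,98]).round(4),"Z",np.percentile(Z[k],[2,50,98]).round(4))
    save(im,n+"_c.png")
go(.530,.2475,-.022,173.3)
E
python3 chk.py
```

```text
top 0.062 3 X 0.065 0.067 Y [-0.0031 -0.0026 -0.0011] Z [0.0299 0.0304 0.0331]
wrist -0.1 729 X -0.091 -0.088 Y [-0.0105 -0.0002  0.0097] Z [0.0206 0.0291 0.0319]
wrist -0.088 1769 X -0.087 -0.075 Y [-0.0116 -0.0006  0.0109] Z [0.0278 0.0318 0.0332]
wrist -0.075 1572 X -0.075 -0.063 Y [-0.0117 -0.0002  0.011 ] Z [0.0278 0.0319 0.0336]
wrist -0.063 3689 X -0.062 -0.05 Y [-0.0258 -0.0003  0.0269] Z [0.0218 0.0325 0.0496]
wrist -0.05 1859 X -0.05 -0.038 Y [-0.0137 -0.0007  0.0128] Z [0.029  0.0324 0.0488]
wrist -0.038 1296 X -0.037 -0.025 Y [-0.0123 -0.0003  0.0113] Z [0.0281 0.032  0.0406]
wrist -0.025 1018 X -0.025 -0.013 Y [-0.012  -0.0007  0.0109] Z [0.0275 0.0317 0.0328]
wrist -0.013 116 X -0.012 -0.007 Y [-0.0172 -0.0009  0.0161] Z [0.0201 0.022  0.0247]
scene -0.1 30 X -0.094 -0.088 Y [-0.0165 -0.0054  0.0055] Z [0.0202 0.0273 0.0337]
scene -0.088 41 X -0.087 -0.076 Y [-0.0146 -0.0083  0.0053] Z [0.0211 0.0311 0.035 ]
scene -0.075 46 X -0.075 -0.063 Y [-0.0162 -0.0096  0.0059] Z [0.0208 0.0308 0.0343]
scene -0.063 91 X -0.062 -0.051 Y [-0.0284 -0.0103  0.0169] Z [0.0212 0.0333 0.0497]
scene -0.05 17 X -0.05 -0.042 Y [-0.0297 -0.0258  0.012 ] Z [0.0211 0.0297 0.0417]
scene -0.038 3 X -0.036 -0.029 Y [-0.0023  0.0016  0.0022] Z [0.0296 0.0325 0.0339]
scene -0.013 15 X -0.011 -0.0 Y [-0.0274 -0.0229 -0.0173] Z [0.0203 0.0262 0.0357]
scene 0.012 9 X 0.013 0.025 Y [-0.0046 -0.0026  0.006 ] Z [0.0265 0.0294 0.0318]
scene 0.025 9 X 0.027 0.037 Y [-0.0059 -0.0015  0.006 ] Z [0.0226 0.0286 0.0337]
scene 0.037 9 X 0.038 0.05 Y [-0.0053 -0.0038  0.0042] Z [0.0273 0.0298 0.0315]
scene 0.05 5 X 0.055 0.062 Y [-0.0051 -0.0032  0.0045] Z [0.0273 0.0288 0.0325]
scene 0.062 8 X 0.064 0.075 Y [-0.0037  0.0011  0.0059] Z [0.0231 0.0296 0.0349]
t 11.1333 p [ 0.5289  0.2466 -0.0219] yaw 173.2 F [ 0.2 -0.1 -0.5] grip 0.02308589749975247 59.118608236312866
dp cm [-0.1   0.1   0.01] turn [-0.    -0.    -0.002]
```

move_arm(
  jaw=[1, 1, 1, 1],
  dp=[
    [-0.1, 0, 0],
    [-0.1, 0, 0],
    [-0.05, 0, 0],
    [0, 0, 0],
  ],
  turn=[
    [0, 0, 0],
    [0, 0, 0],
    [0, 0, 0],
    [0, 0, 0],
  ],
)

```text
time_s: 11.47
position: [0.5304, 0.2464, -0.0219]
tool_rot: [[-0.993, 0.118, -0.002], [0.118, 0.993, -0.0], [0.002, -0.0, -1.0]]
ft_force: [-5.5, 0.3, 2.5]
grip_width: 0.0231
gripper_force: 59.6
```

The guard now meets the block, with about 5 N of contact. Release and lift.

move_arm(
  jaw=[4, 5, 6, 6, 6, 6, 6],
  dp=[
    [0, 0, 0],
    [0, 0, 0],
    [0, 0, 0],
    [0, 0, 0],
    [0, 0, 0],
    [0, 0, 0],
    [0, 0, 0],
  ],
  turn=[
    [0, 0, 0],
    [0, 0, 0],
    [0, 0, 0],
    [0, 0, 0],
    [0, 0, 0],
    [0, 0, 0],
    [0, 0, 0],
  ],
)

```text
time_s: 12.05
position: [0.5315, 0.2463, -0.0219]
tool_rot: [[-0.993, 0.119, 0.0], [0.119, 0.993, 0.0], [-0.0, 0.0, -1.0]]
ft_force: [0.2, 0.1, -0.8]
grip_width: 0.0597
gripper_force: 0.0
```

move_arm(
  jaw=[6, 6, 6, 6, 6, 6, 6, 6],
  dp=[
    [0, 0, -1],
    [0, 0, -2],
    [0, 0, -3],
    [0, 0, -3],
    [0, 0, -3],
    [0, 0, -3],
    [0, 0, -1],
    [0, 0, 0],
  ],
  turn=[
    [0, 0, 0],
    [0, 0, 0],
    [0, 0, 0],
    [0, 0, 0],
    [0, 0, 0],
    [0, 0, 0],
    [0, 0, 0],
    [0, 0, 0],
  ],
)

```text
time_s: 12.72
position: [0.5326, 0.2466, 0.1414]
tool_rot: [[-0.993, 0.118, 0.006], [0.118, 0.993, 0.001], [-0.006, 0.002, -1.0]]
ft_force: [0.9, -0.2, 0.3]
grip_width: 0.0598
gripper_force: 0.0
```

```bash
python3 chk.py; python3 -c "
import cv2,numpy as np
a=cv2.imread('pics/scene_c.png')[100:280,160:400];b=cv2.imread('pics/wrist_c.png')
cv2.imwrite('pics/fin.png',np.hstack([cv2.resize(a,(400,300)),cv2.resize(b,(400,300))]))"
```

```text
top -0.075 7 X -0.074 -0.063 Y [-0.0131 -0.0125 -0.01  ] Z [0.0212 0.0264 0.0302]
top -0.063 18 X -0.062 -0.051 Y [-0.0133 -0.0114 -0.0071] Z [0.0227 0.0302 0.0342]
top -0.05 28 X -0.05 -0.038 Y [-0.0133 -0.0096 -0.0033] Z [0.0217 0.0309 0.034 ]
top -0.038 30 X -0.037 -0.026 Y [-0.0126 -0.0083 -0.002 ] Z [0.0231 0.0304 0.0351]
top -0.025 6 X -0.025 -0.021 Y [-0.0128 -0.0118 -0.0079] Z [0.0223 0.029  0.0319]
top 0.025 12 X 0.026 0.036 Y [-0.0033 -0.0017  0.0008] Z [0.0205 0.0279 0.0314]
top 0.037 14 X 0.038 0.05 Y [-0.0031 -0.0018  0.0015] Z [0.0235 0.0291 0.0325]
top 0.05 11 X 0.051 0.062 Y [-0.0026 -0.002   0.0006] Z [0.0213 0.0294 0.0319]
top 0.062 7 X 0.063 0.075 Y [-0.003  -0.0021 -0.0001] Z [0.0251 0.0281 0.0366]
wrist -0.1 63 X -0.09 -0.088 Y [-0.0099 -0.0008  0.009 ] Z [0.0219 0.0279 0.0306]
wrist -0.088 361 X -0.087 -0.075 Y [-0.0117 -0.0008  0.0111] Z [0.0276 0.0311 0.0328]
wrist -0.075 357 X -0.075 -0.063 Y [-0.0119  0.0001  0.0112] Z [0.0271 0.0314 0.0334]
wrist -0.063 328 X -0.062 -0.05 Y [-0.0121 -0.0008  0.0104] Z [0.0274 0.0314 0.0332]
wrist -0.05 321 X -0.05 -0.038 Y 
[... 1394 characters left out ...]
X -0.012 -0.0 Y [-0.0241 -0.0063  0.0152] Z [0.0203 0.0302 0.034 ]
scene -0.0 12 X 0.002 0.012 Y [-0.0057 -0.003   0.0055] Z [0.0219 0.0271 0.0298]
scene 0.012 6 X 0.014 0.024 Y [-0.0047 -0.0021  0.004 ] Z [0.0244 0.0275 0.0307]
scene 0.025 8 X 0.025 0.036 Y [-0.0057 -0.003  -0.0017] Z [0.0254 0.0292 0.0302]
scene 0.037 10 X 0.038 0.049 Y [-0.0055 -0.0022  0.0059] Z [0.0235 0.0293 0.0354]
scene 0.05 5 X 0.053 0.062 Y [-0.0042 -0.0005  0.0051] Z [0.0229 0.0279 0.0325]
scene 0.062 5 X 0.066 0.075 Y [-0.0023 -0.0007  0.0055] Z [0.0213 0.0277 0.0328]
t 12.8667 p [0.5307 0.2461 0.1367] yaw 173.19 F [-0.5  0.5  0.4] grip 0.06004829005335207 0.0
dp cm [ 0.05  0.15 15.87] turn [-0.001 -0.002 -0.002]
```

View pics/fin.png

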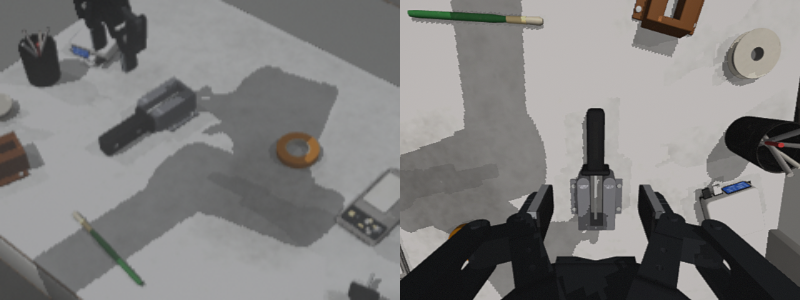

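The scraper stands upright in the slot: its tip is 70 mm in, it is centred within 1–2 mm, its guard is at the block's front, and the gripper is clear. Handing in.

```bash
python3 -c "
from rig import ticket
print(ticket.close_job())"
```

```text
the job is handed in; nothing more can be done
None
```

The long-bladed scraper is standing upright in the grey block's slot, tip about 70 mm in and guard against the block's front; the short-bladed scraper was not touched, and the job was handed in after about 13 s (no verdict returned).

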